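Open the empty lane of the sample loader for the next batch

ROBOT

A 6-joint arm with a two-finger parallel gripper is mounted at the origin on the work surface. World frame = base frame: x ahead of the robot, y to its left, z up, the work surface at z = 0. Lengths are in m, angles in degrees, forces in N, time in s.
With the tool pointing down it reaches from about 0.425 to 0.95 m from the base axis. Payload 14.7 kg.
Tool frame: the origin (TCP) lies midway between the tips of the shut fingers; the grasp point (between the pads) lies 19 mm behind it; z points along the fingers, y is the line along which they close (so a half turn about z gives the same grasp; the last joint's range is limited). The gripper opens to 85 mm and grips with 20 to 120 N. Pads are 22 mm wide; open, the fingers measure 114 mm over their backs; the gripper's body (76 mm by 85 mm) begins 54 mm behind the grasp point. The pads swing forward as they close: fully open they stand 13 mm farther back than shut.
Start: joints at [70.554, 27.513, 91.461, -0, 61.026, -2.67], TCP at [0.188, 0.622, 0.231] pointing down, gripper open.
Joint ranges: [-157.49, 157.49], [-46.99, 117.5], [13.45, 153.17], [-89.5, 269.5], [5.16, 153.95], [-167.48, 167.48]. Speed limits (degrees/s): [108.29, 108.29, 136.94, 172.46, 172.46, 172.46].

INTERFACE

Orientations are given as a 3x3 rotation matrix whose columns are the frame's x, y, z axes.
In Python, from rig import env gives the robot as it stands.
- The arm moves only by the shell command python3 -m crank 'ROWS' [FORCE]. ROWS is text: rows parted by semicolons, each of 5 numbers parted by spaces: the shift along the tool's x, y, z in mm, then the turn about the tool's z in degrees, then the opening, from 0 (shut) to 1 (fully open). In form: x y z turn jaw; .... A call has 1 to 12 rows; each row is the pose to reach, as a shift and turn from the pose commanded when the call began, along the tool's axes at that moment; what a row does not reach only later rows make up. A row lasts 1/8 s, in which the tool goes at most 62.5 mm and 10.7 degrees, less where a joint would pass 70% of its speed; a pose out of reach is approached as far as the arm can. A call with a gripper value outside its range is refused whole. The fingers move at their own pace and stop on an object; FORCE is the grip in N (left out, the last holds). Time passes only in rows, so rows that repeat a pose let the fingers close. It gives the time, the measured TCP pose, the force, the opening and the grip force at its end, in the units of the state.
- env.observe(): the state, without advancing time (a new reading comes with each control period).
- env.get_image(name): name is "scene" or "top" or "wrist"; returns (picture, depth): 400x640x3 uint8, red, green, blue; 400x640 float32, m along the optical axis (not along the pixel's ray), 0 where there is no reading.
- env.camera_info(name): a dict with "fov_y" (degrees; the focal length in pixels is half the picture's height over the tangent of half this angle, whatever the lens; pixels are square), "cx", "cy" (the principal point, pixels), "origin" and "attitude" of the camera in the world; the wrist camera has in their place "T_tool_cam" (4x4, takes a point from camera to tool coordinates, whose origin is the TCP and whose axes are the flange's). Camera axes: x right, y down, z forward; pixel columns grow to the right and rows downward; lengths in m; the calibration is good to about 2 mm. The wrist camera is an equidistant fisheye: a pixel r from the principal point sees the ray r / f radians off the axis. A picture is of the moment at which its call begins: read the wrist's pose just before it. camera_info takes no time and is no camera call.
- env.finish_job(): hands the job in; it is judged then, once.
The state is a dict: "clock": time; "joint_pos": joint angles; "qvel": joint speeds; "effort": joint torques, N m; "tool_pos": TCP position; "ee_rot": TCP orientation; "force": force on the tool from outside, world axes, zero at the start; "moment": the same for the moment, N m; "gripper_width": finger opening in m; "grasp_force": force on a finger pad.
Only numpy, scipy, OpenCV 4.12 (cv2) and the standard library are available. Lean on these libraries where they do the work, as an engineer would, in place of code of your own. Each camera call takes 0.05 s, during which the arm holds its last target. There are 200 camera calls.

TASK

We are opening the loader's empty lane for the next batch of tubes: take the yellow tag off its stand, hang it on the loader's rail at the black band in front of the empty lane, plate facing out to the robot's side, and let go of it. Then draw that lane's spring pusher back by its blue tab until its pointer is level with the red clip and finish still holding it there, so that I can drop the racks in. Leave the other tags, racks and things on the bench where they are.

Things in the scene. Friction and masses are not known exactly. Their poses are not given: they have to be found in the camera images.
- yellow_tab (a point): Point in the finger tab on top of the loose yellow tag, a rigid 60 g hanger like an inverted U (plate, strap, rear leg) that starts astride the bar of the grey tag stand. Tab: upright, 8 mm thick (x), 26 mm wide (y), reaching 14 mm above this point; the strap's top is 22 mm below it. Axes: z up, x from plate towards rear leg, y along the bar it hangs on.
- yellow_seat (a point): Middle of the underside of the yellow tag's strap, which rests on the bar; 26 mm below yellow_tab, same axes. The strap is 26 mm (x) by 24 mm (y), 4 mm thick. The gap for the bar between plate and rear leg is 20 mm wide, centred here.
- yellow_plate (a point): Middle of the yellow tag's plate, 50 mm wide (y), 3 mm thick, with its white paper label on the outside (-x). It is 11.5 mm to the tag's -x side of the seat and 26 mm below it; the plate reaches 54 mm below the seat. The rear leg on the +x side is 24 mm wide and reaches 28 mm below the seat.
- loader: Benchtop rack loader: steel tray 290 mm wide (y) with two lanes side by side, 132 mm apart (one empty, one with three racks), white drive housing at its far end (up to 98 mm high), tag rail along the robot's side. Origin under the tray's middle on the bench; x towards the far end (the way the pushers push), y left along the rail, z up. Fixed.
- rail_band (a point): Middle of the rail's top face at the black band (24 mm long) in front of the EMPTY lane; axes as the loader's. The rail is a flat bar, 12 mm thick (x), 14 mm high, top 115 mm over the bench, with end posts 146 mm either side of its middle, free above and below; the other lane's band is 132 mm along it. Behind it (+x) 21 mm is the loader's apron, only 47 mm high.
- pusher_tab (a point): Point in the blue finger tab on top of the empty lane's white pusher plate, 127 mm over the bench: an upright tab, 12 mm thick (x), 34 mm wide (y), reaching 18 mm above and 27 mm below this point, where the 96 mm wide plate begins. Moves with the pusher; axes as the loader's. Tubes in the full lane reach 126 mm over the bench.
- pusher_pointer (a point): Tip of the small black pointer at the left (+y) edge of the empty lane's pusher plate, level in x with pusher_tab, over the lane wall with the scale. It moves with the pusher.
- pusher (a joint): Travel of the empty lane's pusher in metres: 0 is fully forward at the loader's far end, and it grows as it is drawn back towards the robot (loader's -x), at most 0.145. A spring always drives it forward: about 2.5 N at 0, rising 35 N per metre of travel (about 6.5 N at 0.11); let go, it runs back to 0.
- clip_mark (a point): Middle of the top of the small red clip (8 mm along the lane) on the left wall of the empty lane: the mark for the pusher's pointer. It lies 60 to 120 mm back from the pointer's rest place.
- stand: Tag stand on the bench, fixed: grey base 90 x 200 mm, bar 12 mm thick along its y, 190 mm long, top 85 mm over the bench, posts at its ends. Two tags hang on it about 80 mm apart, with their plates on the side away from the loader. Origin under the base's middle.
- white_seat (a point): The white tag, same shape as the yellow one, on the stand beside it (point under its strap). Leave alone.
- red_seat (a point): The red tag, same shape, already hanging on the loader's rail at the full lane's black band (point under its strap). Leave alone.
- rack0_mid (a point): Middle of the grey tube rack farthest forward in the full lane: 22 x 100 x 58 mm, with five capped tubes up to 96 mm. Leave alone.
- rack1_mid (a point): Second grey tube rack in the full lane. Leave alone.
- rack2_mid (a point): Third grey tube rack in the full lane, pressed forward by that lane's own pusher. Leave alone.
- bench_rack_mid (a point): Blue tube rack standing on the bench, 22 x 100 x 58 mm, 96 mm over the caps. Leave alone.
- cup_mid (a point): Specimen cup with red cap, 60 mm across, 70 mm tall, on the bench. Leave alone.
- scanner_mid (a point): Grey barcode scanner lying on the bench, about 165 x 58 x 34 mm. Leave alone.
Mind the look-alikes: they are no part of the job. Of the things like the part that bears yellow_tab, leave any that is turquoise; of the rest the smaller one is meant.

How it is judged (in metres and radians):
On the way, in this order (a step that is already met when the one before it is completed fails the run):
1. the yellow tag hangs by its strap on the rail at the empty lane's black band, plate outwards, let go (y of yellow_seat in the frame of rail_band between -0.01 and 0.01 m and x of yellow_seat in the frame of rail_band between -0.01 and 0.01 m and z of yellow_seat in the frame of rail_band between -0.006 and 0.006 m and angle between yellow_seat's own z axis and vertical below 0.25 rad and x of yellow_plate in the frame of rail_band below -0.004 m and contact force between yellow and loader above 0.2 N and contact force between yellow and the arm below 0.05 N and contact force between yellow and the fingers below 0.05 N and linear speed of yellow below 0.03 m/s), for 0.3 s.
2. the fingers hold the empty lane's pusher with its pointer at the red clip (x of pusher_pointer in the frame of clip_mark between -0.008 and 0.008 m and contact force between pusher and the fingers above 2 N and velocity of joint pusher between -0.02 and 0.02 m/s), for 0.5 s.
At the end, for the whole second after the job is handed in: At the end the fingers still hold the empty lane's pusher (over 2 N), at rest, pointer within 8 mm of the red clip's middle; the yellow tag hangs seated and upright on the rail, plate to the robot's side, within 10 mm of the band's middle, untouched. Bystanders moved at most 25 mm (all of step 1 and all of step 2); the arm keeps its last pose, push and grip.
It fails at once if another tag is moved more than 25 mm or tipped over (distance of any of white_seat, red_seat from where it was at the start of the episode above 0.025 m or angle between any of white_seat, red_seat's own z axis and vertical above 0.5 rad).
It fails at once if a rack in the full lane is moved more than 25 mm or tipped over (distance of any of rack0_mid, rack1_mid, rack2_mid from where it was at the start of the episode above 0.025 m or angle between any of rack0_mid, rack1_mid, rack2_mid's own z axis and vertical above 0.5 rad).
It fails at once if the blue rack, the cup or the scanner on the bench is moved more than 25 mm or tipped over (distance of any of bench_rack_mid, cup_mid, scanner_mid from where it was at the start of the episode above 0.025 m or angle between any of bench_rack_mid, cup_mid, scanner_mid's own z axis and vertical above 0.5 rad).
It also fails if it takes over 51 s, if anything falls off the work surface, if the arm or the gripper's body presses on something with over 40 N, if the wrist force passes 120 N, or if a joint passes its speed limit or range.

## Working session

There is one attempt and no reset: what is moved stays moved. The work goes in short steps, Python scripts to look and compute and a shell command to move; the robot and the scene stay as the last step left them, time stands still between calls to the robot, and variables do not carry over. Pictures are saved under pics/ and viewed, at most 10 in all, crops included, and the job is handed in when it is done.

```bash
ls; mkdir -p pics
cat > h.py <<'E'
import numpy as np, cv2
from rig import env
def grab(n):
    s=env.observe(); im,d=env.get_image(n); i=env.camera_info(n)
    f=200/np.tan(np.radians(i['fov_y']/2))
    if n=='wrist':
        T=np.array(i['T_tool_cam']); R=np.array(s['ee_rot']); R0=R@T[:3,:3]; o=np.array(s['tool_pos'])+R@T[:3,3]
    else: R0=np.array(i['attitude']).reshape(3,3); o=np.array(i['origin'])
    return dict(im=im,d=d,f=f,cx=i['cx'],cy=i['cy'],R=R0,o=o,fish=n=='wrist')
def ray(c,u,v):
    x=(u-c['cx'])/c['f'];y=(v-c['cy'])/c['f']
    if c['fish']:
        r=np.hypot(x,y); k=np.sin(r)/max(r,1e-9); w=np.array([x*k,y*k,np.cos(r)])
    else: w=np.array([x,y,1.])
    return c['R']@w
def plane(c,u,v,z):
    w=ray(c,u,v); return c['o']+w*(z-c['o'][2])/w[2]
def dep(c,u,v):
    w=ray(c,u,v); fw=c['R'][:,2]; return c['o']+w*c['d'][int(v),int(u)]/(w@fw)
def tri(c1,p1,c2,p2):
    a=ray(c1,*p1);b=ray(c2,*p2);s=np.linalg.lstsq(np.c_[a,-b],c2['o']-c1['o'],rcond=None)[0]
    P=c1['o']+a*s[0];Q=c2['o']+b*s[1]; return (P+Q)/2,np.linalg.norm(P-Q)
def save(n,im): cv2.imwrite('pics/'+n+'.png',im[:,:,::-1])
E
python3 - <<'E'
from h import *
import pickle
C={}
for n in ('scene','top','wrist'):
    c=C[n]=grab(n); save(n+'0',c['im']); print(n,c['o'].round(3),c['R'].round(3).tolist(),c['f'],(c['d']>0).mean())
pickle.dump(C,open('c0.pkl','wb'))
s=env.observe();print(s)
E
```

```text
pics
scene [1.192 0.39  0.672] [[-0.516, 0.468, -0.718], [0.857, 0.291, -0.426], [0.009, -0.835, -0.551]] 416.3571375695028 0.99201953125
top [ 0.309 -0.02   1.178] [[0.013, -0.988, 0.156], [-1.0, -0.011, 0.013], [-0.011, -0.156, -0.988]] 368.7393987594996 0.99591015625
wrist [0.123 0.641 0.374] [[0.289, 0.923, 0.254], [0.957, -0.278, -0.077], [-0.001, 0.265, -0.964]] 309.70691628693146 0.9826328125
{'clock': 0.15, 'joint_pos': array([ 7.05528915e+01,  2.75399888e+01,  9.14846089e+01, -3.21099926e-04,
        6.10271585e+01, -2.66890289e+00]), 'qvel': array([-0.01204595, -0.06691506, -0.11040546, -0.01437665,  0.05210538,
        0.02096441]), 'effort': array([ 1.10214911e-03, -9.51150370e+01, -4.30462182e+01, -2.73526684e-04,
        8.02530034e-03,  7.74984727e-06]), 'tool_pos': array([0.18750181, 0.62204909, 0.23084361]), 'ee_rot': array([[-9.57430150e-01,  2.88664892e-01, -2.96124015e-04],
       [ 2.88665042e-01,  9.57429770e-01, -8.53414267e-04],
       [ 3.71672103e-05, -9.02565201e-04, -9.99999592e-01]]), 'force': array([-0.03396113, -0.19146135, -0.9796751 ]), 'moment': array([ 0.01468889, -0.06542185, -0.03269237]), 'grasp_force': 0.0, 'gripper_width': 0.08543149549483278}
```

View pics/top0.png

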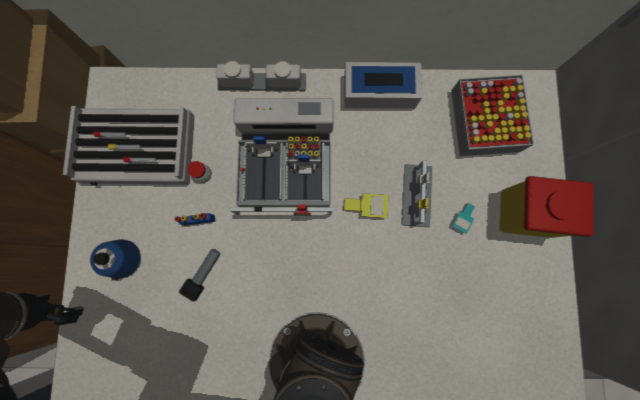

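View pics/scene0.png

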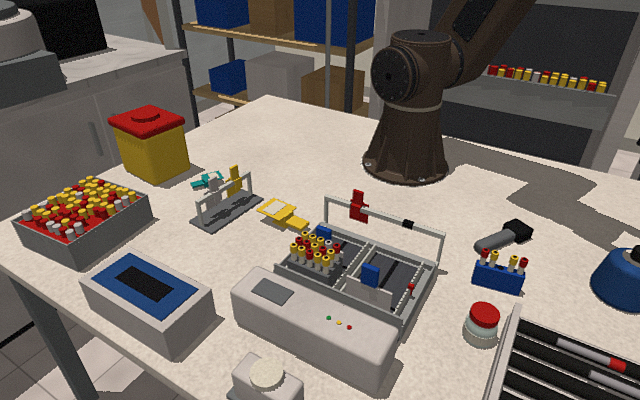

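Candidates for the yellow tag, in top-view pixels:
- (367,205): larger yellow tag lying flat on the bench.
- (423,204): small yellow tag astride the stand's bar.
- (463,219): turquoise tag lying on the bench.

The one on the stand fits, since it is yellow, the smaller of the two, and astride the bar. I'll confirm it in a crop.

Run:
```python
from h import *
import pickle
C=pickle.load(open('c0.pkl','rb'));t=C['top']['im'];s=C['scene']['im']
r=lambda im,k:cv2.resize(im,None,fx=k,fy=k,interpolation=cv2.INTER_CUBIC)
a=r(t[155:235,340:480],2.8);b=r(t[125:220,225:340],3.4)[:323,:391]
c=r(s[155:245,185:325],2.8);d=r(s[180:300,300:450],2.6)
out=np.zeros((580,800,3),np.uint8)
for im,y,x in((a,0,0),(b,0,400),(c,325,0),(d,325,400)):
    im=im[:580-y if y else 325,:400];out[y:y+im.shape[0],x:x+im.shape[1]]=im
save('crop1',out)
for n in('top','scene'):
    h=cv2.cvtColor(C[n]['im'],cv2.COLOR_RGB2HSV)
    for nm,lo,hi in(('yel',(22,120,60),(33,255,255)),('blue',(105,150,50),(122,255,255)),('red',(0,170,80),(6,255,255))):
        k,l,st,ce=cv2.connectedComponentsWithStats(cv2.inRange(h,lo,hi))
        for i in range(1,k):
            if 8<st[i,4]<900:
                m=np.argwhere(l==i);P=np.array([dep(C[n],x,y) for y,x in m])
                if 0.4<P[:,0].mean()<0.95 and abs(P[:,1].mean())<.5: print(n,nm,st[i],ce[i].round(1),np.median(P,0).round(3),P[:,2].max().round(3))
```

```text
top yel [288 136  12   7  61] [293.6 138.9] [0.659 0.078 0.125] 0.131
top yel [307 136  12   7  60] [312.6 138.9] [0.66  0.02  0.125] 0.131
top yel [301 143   6   7  28] [303.6 146.1] [0.638 0.043 0.126] 0.131
top yel [289 144   5   6  27] [291.  146.3] [0.635 0.08  0.126] 1.178
top yel [301 151   5   3  11] [302.9 152. ] [0.618 0.045 0.128] 0.129
top yel [307 151  12   6  46] [313.1 153.3] [0.616 0.013 0.125] 0.13
top yel [344 194  44  24 539] [365.  205.2] [ 0.477 -0.144  0.037] 1.178
top yel [417 198  11  15  90] [422.9 203.7] [ 0.472 -0.309  0.098] 1.178
top yel [194 214   6   5  22] [196.3 216.3] [0.428 0.359 0.096] 0.099
top yel [181 216   6   5  27] [183.4 218.1] [0.422 0.397 0.094] 0.101
top blue [253 136  12   5  57] [258.6 138. ] [0.655 0.176 0.144] 0.15
top blue [298 155  11   4  41] [303.1 156.5] [0.599 0.043 0.145] 0.148
top blue [181 214  33  10 105] [199.1 219.4] [0.421 0.364 0.057] 0.062
top red [463  83   3   5   9] [463.6  84.4] [ 0.864 -0.458  0.073] 0.077
top red [473  82   7   5  24] [476.1  83.8] [ 0.854 -0.489  0.094] 0.099
top red [475  88   5   5  22] [477.  
[... 1513 characters left out ...]
   4  10] [ 76.9 234.6] [ 0.838 -0.467  0.071] 0.075
scene red [296 238   6   8  16] [298.2 241.1] [0.643 0.012 0.124] 0.127
scene red [303 240  10  20  62] [307.5 250.7] [0.664 0.046 0.123] 0.127
scene red [333 243   7  10  43] [336.3 247.2] [0.619 0.088 0.123] 0.127
scene red [319 246   7   7  24] [322.1 249. ] [0.641 0.069 0.125] 0.128
scene red [481 248   9  10  46] [484.8 252.4] [0.438 0.347 0.093] 0.099
scene red [520 257   8  11  41] [523.3 262.1] [0.426 0.422 0.092] 0.672
scene red [408 283   6   8  30] [410.5 286. ] [0.584 0.241 0.064] 0.067
scene red [470 302  30  26 557] [484.5 313.8] [0.584 0.384 0.07 ] 0.672
scene red [347 325   4   4  11] [348.6 326.5] [0.764 0.194 0.1  ] 0.102
```

View pics/crop1.png

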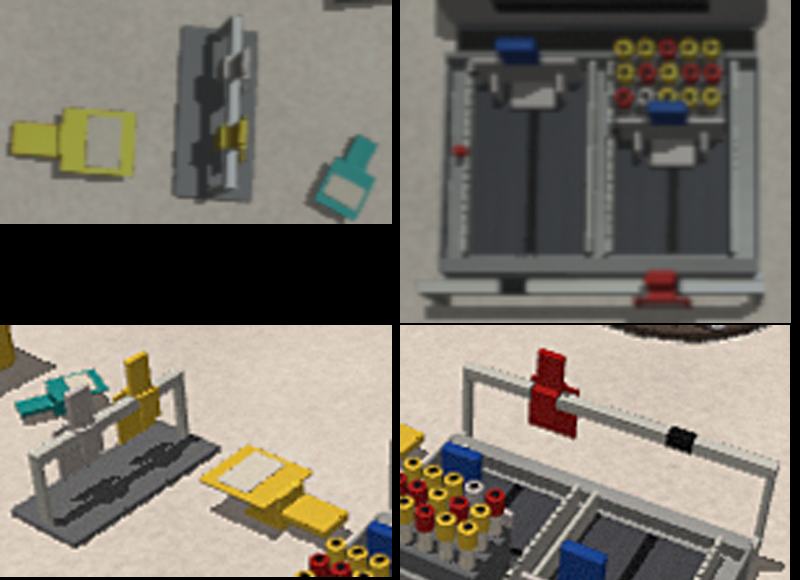

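The crop confirms it: a small yellow tag astride the stand's bar, top (423,204), scene (234,180). The big yellow tag and the turquoise one lie on the bench. The empty lane is the left one, with its black band at top (290,209) and the clip at (242,170). Next I'll move the wrist camera over the rail.

```bash
python3 -m crank '-55 -46 -39 -8 1; -110 -93 -39 -17 1; -164 -139 -39 -17 1; -218 -186 -39 -17 1; -273 -232 -39 -17 1; -328 -279 -39 -17 1; -382 -325 -39 -17 1; -382 -325 -39 -17 1; -382 -325 -39 -17 1; -382 -325 -39 -17 1'
python3 - <<'E'
from h import *
import pickle
c=grab('wrist');save('w1',c['im']);pickle.dump(c,open('w1.pkl','wb'))
E
```

```text
clock: 1.4
tool_pos: [0.4596, 0.2005, 0.2701]
ee_rot: [[-1.0, -0.002, -0.0], [-0.002, 1.0, 0.0], [0.0, 0.0, -1.0]]
force: [-0.0, 1.0, -0.8]
gripper_width: 0.0856
grasp_force: 0.0
```

View pics/w1.png

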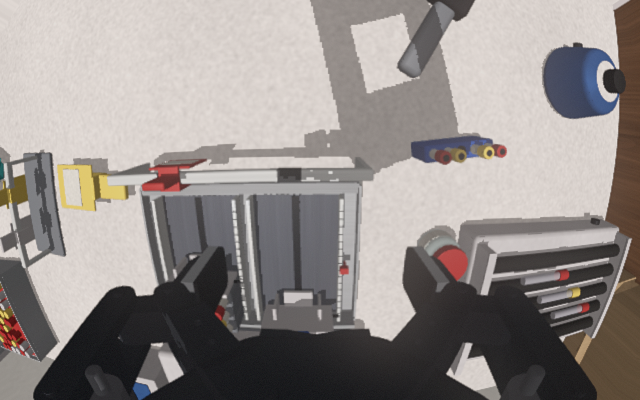

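The wrist view shows the black band at (289,174), the red tag at (165,178) and the red clip at (345,270). I'll measure these.

```bash
cat > m1.py <<'E'
from h import *
import pickle
C=pickle.load(open('c0.pkl','rb'));w=pickle.load(open('w1.pkl','rb'));t=C['top'];s=C['scene']
def blob(c,box,f):
    u0,v0,u1,v1=box;sub=c['im'][v0:v1,u0:u1];m=f(sub).astype(np.uint8)
    k,l,st,ce=cv2.connectedComponentsWithStats(m);i=1+np.argmax(st[1:,4]);q=np.argwhere(l==i)[:,::-1]+[u0,v0]
    return q
dark=lambda a:a.max(2)<60
red=lambda a:cv2.inRange(cv2.cvtColor(a,cv2.COLOR_RGB2HSV),(0,120,60),(8,255,255))>0
def rep(n,c,box,f):
    q=blob(c,box,f);P=np.array([dep(c,*p) for p in q]);print(n,len(q),q.mean(0).round(1),q.min(0),q.max(0),'med',np.median(P,0).round(4),'min',P.min(0).round(3),'max',P.max(0).round(3));return q.mean(0),P,q
a,P,q=rep('band w',w,(272,160,306,188),dark)
b,_,_=rep('band t',t,(250,203,268,215),dark)
d,_,_=rep('band s',s,(395,212,420,235),dark)
print(tri(w,a,t,b),tri(w,a,s,d), plane(w,*a,.115),plane(t,*b,.115))
a,_,_=rep('clip w',w,(337,262,353,278),red);b,_,_=rep('clip t',t,(236,164,248,176),red);d,_,_=rep('clip s',s,(400,278,420,296),red)
print(tri(w,a,t,b),tri(w,a,s,d))
# rail: depth points in wrist with z .108-.122
uu,vv=np.meshgrid(range(120,372),range(155,195));Q=np.array([dep(w,u,v) for u,v in zip(uu.ravel(),vv.ravel())])
k=(Q[:,2]>.107)&(Q[:,2]<.122)&(Q[:,0]>.40)&(Q[:,0]<.48)&(Q[:,1]>.09);Q=Q[k]
vx,vy,x0,y0=cv2.fitLine(Q[:,:2].astype(np.float32),cv2.DIST_HUBER,0,.01,.01).ravel();print('rail',vx,vy,x0,y0,np.degrees(np.arctan2(vy,vx)),Q[:,1].min(),Q[:,1].max(),np.median(Q[:,2]),k.sum())
E
python3 m1.py
```

```text
Traceback (most recent call last):
  File "m1.py", line 12, in <module>
    a,P,q=rep('band w',w,(272,160,306,188),dark)
          ~~~^^^^^^^^^^^^^^^^^^^^^^^^^^^^^^^^^^^
  File "m1.py", line 11, in rep
    q=blob(c,box,f);P=np.array([dep(c,*p) for p in q]);print(n,len(q),q.mean(0).round(1),q.min(0),q.max(0),'med',np.median(P,0).round(4),'min',P.min(0).round(3),'max',P.max(0).round(3));return q.mean(0),P,q
  File "m1.py", line 6, in blob
    k,l,st,ce=cv2.connectedComponentsWithStats(m);i=1+np.argmax(st[1:,4]);q=np.argwhere(l==i)[:,::-1]+[u0,v0]
                                                      ~~~~~~~~~^^^^^^^^^^
ValueError: attempt to get argmax of an empty sequence
```

```bash
python3 -c "
import pickle;w=pickle.load(open('w1.pkl','rb'));print(w['im'][158:192:2,289].tolist());print(w['im'][174,265:315:3].mean(1).tolist())"; sed -i 's/<60/<75/' m1.py; python3 m1.py
```

```text
[[214, 207, 202], [211, 203, 199], [212, 205, 200], [216, 209, 204], [207, 200, 195], [83, 80, 78], [66, 63, 61], [68, 64, 63], [68, 64, 63], [81, 77, 76], [87, 84, 83], [86, 84, 84], [107, 106, 107], [170, 169, 169], [170, 169, 168], [169, 167, 167], [170, 168, 168]]
[209.0, 208.33333333333334, 209.0, 209.33333333333334, 130.0, 64.33333333333333, 65.33333333333333, 65.66666666666667, 65.0, 63.666666666666664, 62.333333333333336, 62.666666666666664, 106.0, 133.0, 132.66666666666666, 133.0, 131.0]
band w 176 [290.1 172.9] [278 169] [300 179] med [0.4464 0.1759 0.116 ] min [0.443 0.164 0.113] max [0.453 0.186 0.118]
band t 72 [258.2 207.2] [250 205] [267 211] med [0.4627 0.1769 0.0774] min [0.444 0.159 0.018] max [0.472 0.216 0.119]
band s 86 [407.4 223.7] [402 219] [413 229] med [0.4549 0.1777 0.1127] min [0.442 0.165 0.101] max [0.458 0.189 0.117]
(array([0.45341624, 0.17510255, 0.09735531]), np.float64(0.007249623871304549)) (array([0.44797039, 0.17561656, 0.1069883 ]), np.float64(0.0005952386503786638)) [0.44658053 0.17596404 0.115     ] [0.45460086 0.17260279 0.115     ]
clip w 44 [343.7 270.5] [340 268] [347 273] med [0.5798 0.2374 0.0668] min [0.577 0.232 0.064] max [0.584 0.241 0.069]
clip t 9 [242.3 168.9] [241 168] [244 170] med [0.5806 0.2364 0.0651] min [0.578 0.232 0.058] max [0.584 0.24  0.071]
clip s 42 [410.5 287.1] [407 283] [414 294] med [0.584  0.2413 0.0632] min [0.542 0.235 0.031] max [0.588 0.246 0.067]
(array([0.58202742, 0.23701376, 0.06207274]), np.float64(0.0012498290844645391)) (array([0.58308534, 0.23932176, 0.06005195]), np.float64(0.003123489049743756))
rail 0.013037149 -0.999915 0.44826108 0.17426233 -89.253 0.09013632322822573 0.25701540908473325 0.1157095692294477 2145
```

Band ≈ (0.448, 0.176, 0.115), rail yaw ≈ +0.7°, and clip x ≈ 0.581. Heights agree with the text. Now to the stand.

```bash
python3 -m crank '-5 -60 0 0 1; -10 -120 0 0 1; -15 -180 0 0 1; -20 -240 0 0 1; -25 -300 0 0 1; -30 -360 0 0 1; -35 -420 0 0 1; -40 -480 0 0 1; -40 -480 0 0 1; -40 -480 0 0 1; -40 -480 0 0 1'
python3 - <<'E'
from h import *
import pickle
c=grab('wrist');save('w2',c['im']);pickle.dump(c,open('w2.pkl','wb'))
h=cv2.cvtColor(c['im'],cv2.COLOR_RGB2HSV);k,l,st,ce=cv2.connectedComponentsWithStats(cv2.inRange(h,(20,110,50),(35,255,255)))
for i in range(1,k):
    if st[i,4]>60:
        P=np.array([dep(c,x,y) for y,x in np.argwhere(l==i)]);print(st[i],ce[i],np.median(P,0).round(3),P[:,2].max())
E
```

```text
clock: 2.82
tool_pos: [0.5017, -0.277, 0.2704]
ee_rot: [[-1.0, -0.006, -0.0], [-0.006, 1.0, 0.0], [0.0, 0.0, -1.0]]
force: [0.0, 0.3, 0.3]
gripper_width: 0.0853
grasp_force: 0.0
[  47  105   71  116 6971] [ 80.95323483 155.21804619] [ 0.463 -0.576  0.099] 0.4138880577648627
[ 363  121   97   61 2767] [410.95374051 152.54752439] [ 0.476 -0.151  0.038] 0.4138880577648627
[269 145  13  31 159] [276.08176101 160.88050314] [ 0.476 -0.313  0.125] 0.12734925474593406
[284 144  11  22 190] [288.61578947 154.67894737] [ 0.474 -0.305  0.09 ] 0.10070501131109344
[522 266  43  39 583] [543.0806175  283.24356775] [0.622 0.038 0.125] 0.4138880577648627
[557 278  11  12  75] [562.62666667 282.89333333] [0.634 0.078 0.126] 0.12801454173868354
[ 82 292  23  24 258] [ 91.72868217 300.66666667] [ 0.683 -0.627  0.093] 0.4138880577648627
[528 294  11  13  65] [533.13846154 299.70769231] [0.654 0.025 0.125] 0.4138880577648627
[150 342  20  25 290] [161.03103448 352.32068966] [ 0.766 -0.513  0.094] 0.4138880577648627
```

View pics/w2.png

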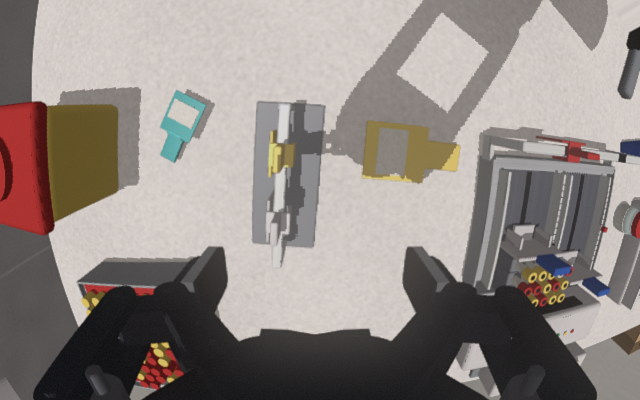

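The view shows the yellow tag's tab at (276,158) on the bar, the white tag below it at (277,215), and the big yellow one at (395,152). I'll fit the tab and bar.

```bash
cat > m2.py <<'E'
from h import *
import pickle
C=pickle.load(open('c0.pkl','rb'));w=pickle.load(open('w2.pkl','rb'))
uu,vv=np.meshgrid(range(255,325),range(98,270));p=np.c_[uu.ravel(),vv.ravel()]
Q=np.array([dep(w,*q) for q in p]);col=np.array([w['im'][v,u] for u,v in p]).astype(int);yel=(col[:,0]-col[:,2]>45)
T=Q[yel&(Q[:,2]>.105)&(Q[:,2]<.135)];print('tab',len(T),T.min(0).round(3),T.max(0).round(3),T.mean(0).round(4))
top=T[T[:,2]>.120];print('tabtop',len(top),top.min(0).round(3),top.max(0).round(3),cv2.minAreaRect(top[:,:2].astype(np.float32)*1000))
S=Q[yel&(Q[:,2]>.08)&(Q[:,2]<.097)];print('strap',len(S),S.min(0).round(3),S.max(0).round(3))
B=Q[~yel&(Q[:,2]>.078)&(Q[:,2]<.091)&(Q[:,0]>.39)]
for sel in (B,B[(B[:,0]>.50)|(B[:,0]<.455)]):
    vx,vy,x0,y0=cv2.fitLine(sel[:,:2].astype(np.float32),cv2.DIST_HUBER,0,.01,.01).ravel();print('bar',len(sel),sel.min(0).round(3),sel.max(0).round(3),'ang',np.degrees(np.arctan(vy/vx)),'y at .475',y0+vy/vx*(.475-x0))
W=Q[~yel&(Q[:,2]>.095)&(Q[:,2]<.135)];print('white',W.min(0).round(3),W.max(0).round(3),len(W))
s=C['scene'];q=[(u,v) for v in range(160,200) for u in range(222,246) if int(s['im'][v,u,0])-int(s['im'][v,u,2])>60]
Z=np.array([dep(s,*a) for a in q]);Z=Z[(Z[:,2]>.113)&(Z[:,2]<.14)&(abs(Z[:,0]-.475)<.03)];print('scene tab',len(Z),Z.min(0).round(3),Z.max(0).round(3),Z.mean(0).round(3))
E
python3 m2.py
```

```text
tab 238 [ 0.461 -0.318  0.106] [ 0.486 -0.309  0.127] [ 0.4731 -0.3133  0.1248]
tabtop 223 [ 0.461 -0.318  0.123] [ 0.486 -0.309  0.127] ((473.78448486328125, -313.84771728515625), (8.504374504089355, 25.207225799560547), 86.2056884765625)
strap 385 [ 0.449 -0.327  0.08 ] [ 0.498 -0.3    0.097]
bar 1605 [ 0.419 -0.333  0.078] [ 0.61  -0.301  0.091] ang -4.102825 y at .475 -0.31318268
bar 1419 [ 0.419 -0.333  0.078] [ 0.61  -0.304  0.091] ang -4.2933893 y at .475 -0.31274286
white [ 0.462 -0.322  0.096] [ 0.561 -0.308  0.128] 362
scene tab 42 [ 0.462 -0.315  0.113] [ 0.489 -0.304  0.127] [ 0.477 -0.308  0.12 ]
```

```bash
python3 -m crank '13 -17 40 2 .6; 26 -34 80 4.4 .6; 26 -34 115 4.4 .6; 26 -34 115 4.4 .6; 26 -34 115 4.4 .6; 26 -34 115 4.4 .6'
python3 - <<'E'
from h import *
c=grab('wrist');s=env.observe();print(s['tool_pos'],s['ee_rot'][:,1])
h=c['im'].astype(int);T=[]
for v in range(60,340,1):
    for u in range(180,460,1):
        if h[v,u,0]-h[v,u,2]>45:
            P=dep(c,u,v)
            if .113<P[2]<.135 and abs(P[0]-.474)<.03 and abs(P[1]+.313)<.03: T.append(P)
T=np.array(T);print(len(T),T.min(0),T.max(0),cv2.minAreaRect(T[T[:,2]>.12][:,:2].astype(np.float32)*1000))
E
```

```text
clock: 3.62
tool_pos: [0.4766, -0.3132, 0.157]
ee_rot: [[-0.997, 0.072, 0.002], [0.072, 0.997, -0.001], [-0.002, -0.001, -1.0]]
force: [-0.5, -0.3, 0.1]
gripper_width: 0.0512
grasp_force: 0.0
[ 0.47642132 -0.31319746  0.15680218] [ 0.07219671  0.99738966 -0.0012277 ]
531 [ 0.46046869 -0.31773182  0.11306589] [ 0.48660544 -0.30927885  0.12798903] ((473.515380859375, -313.52923583984375), (6.771847248077393, 25.933908462524414), 85.73719787597656)
```

```bash
python3 -m crank '3 0 30 0 .6; 3 0 61 0 .6; 3 0 61 0 .6; 3 0 61 0 .6; 3 0 61 0 0; 3 0 61 0 0; 3 0 61 0 0; 3 0 61 0 0; 3 0 61 0 0' 40
```

```text
clock: 4.8
tool_pos: [0.4729, -0.313, 0.0951]
ee_rot: [[-0.997, 0.073, 0.001], [0.073, 0.997, -0.001], [-0.001, -0.001, -1.0]]
force: [-1.4, 1.5, 9.0]
gripper_width: 0.0076
grasp_force: 40.4
```

```bash
python3 -m crank '0 0 -20 0 0; 0 0 -60 0 0; 0 0 -110 0 0; 0 0 -155 0 0; 0 0 -155 0 0; 0 0 -155 0 0'
python3 - <<'E'
from h import *
c=grab('wrist');save('w3',c['im'][40:360,120:520]);s=env.observe();print(s['tool_pos'],s['force'])
h=c['im'].astype(int);T=[]
for v in range(60,390,1):
    for u in range(180,460,1):
        if h[v,u,0]-h[v,u,2]>45:
            T.append(np.linalg.inv(s['ee_rot'])@(dep(c,u,v)-s['tool_pos']))
T=np.array(T)*1000;T=T[(abs(T)<60).all(1)];print(len(T),T.min(0),T.max(0))
for z in range(-20,70,8):
    k=T[(T[:,2]>=z)&(T[:,2]<z+8)]
    if len(k): print(z,len(k),k.min(0).round(0),k.max(0).round(0))
E
```

```text
clock: 5.55
tool_pos: [0.4722, -0.3126, 0.2489]
ee_rot: [[-0.997, 0.073, -0.0], [0.073, 0.997, 0.0], [0.0, 0.0, -1.0]]
force: [0.7, -0.4, -1.0]
gripper_width: 0.0076
grasp_force: 39.1
[ 0.47193767 -0.31238764  0.24831285] [ 0.23479248 -0.914221   -0.3836855 ]
1932 [-13.25484486 -41.16393098 -58.16134714] [24.02442473 12.10557511 59.16026728]
-20 103 [ 10.  -4. -20.] [ 12.   3. -12.]
-12 94 [ 10. -11. -12.] [12.  3. -4.]
-4 125 [  3. -13.  -4.] [12. 12.  4.]
4 448 [  1. -13.   4.] [24. 12. 12.]
12 44 [  7. -13.  12.] [24. 12. 20.]
20 33 [ 10. -13.  20.] [24. 12. 28.]
28 33 [  3. -12.  28.] [24. 12. 35.]
36 10 [ 23. -13.  37.] [ 24. -11.  43.]
44 10 [ 23. -13.  45.] [ 24. -11.  52.]
52 4 [ 23. -12.  55.] [ 23. -12.  59.]
```

View pics/w3.png

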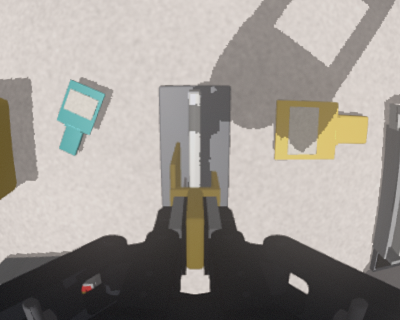

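The tag is held: plate at tool −y, seat about 10 mm beyond the TCP, centred to within about 1 mm. Carrying it to above the band with a turn of 85°.

```bash
python3 -m crank '5 40 -15 7 0; 10 90 -15 15 0; 17 140 -15 24 0; 24 195 -15 34 0; 31 250 -15 44 0; 38 305 -15 54 0; 45 360 -15 64 0; 52 415 -15 74 0; 57 460 -15 82 0; 60 486 -5 85 0; 60 486 -5 85 0; 60 486 -5 85 0'
python3 -m crank '0 0 0 0 0; 0 0 0 0 0; 0 0 0 0 0'
python3 - <<'E'
from h import *
c=grab('wrist');save('w4',c['im']);s=env.observe();print(s['tool_pos'],s['ee_rot'].round(3).tolist(),s['force'])
import pickle;pickle.dump((c,s),open('w4.pkl','wb'))
E
```

```text
clock: 7.1
tool_pos: [0.4475, 0.1759, 0.2534]
ee_rot: [[-0.017, 1.0, -0.002], [1.0, 0.017, -0.001], [-0.001, -0.002, -1.0]]
force: [0.1, -0.4, -0.4]
gripper_width: 0.0072
grasp_force: 39.1
clock: 7.48
tool_pos: [0.4483, 0.1758, 0.2544]
ee_rot: [[-0.014, 1.0, 0.0], [1.0, 0.014, 0.0], [0.0, 0.0, -1.0]]
force: [-0.1, 0.3, -0.8]
gripper_width: 0.0069
grasp_force: 39.1
[0.44822558 0.17588202 0.25442832] [[-0.014, 1.0, 0.0], [1.0, 0.014, 0.0], [0.0, 0.0, -1.0]] [-0.99694568  0.30281981 -0.57649875]
```

View pics/w4.png

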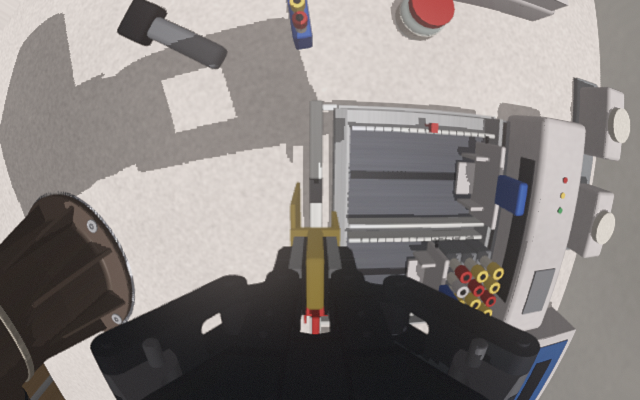

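The tag hangs at (313,250) with its plate at the left, on the robot's side. The rail and the black band's far part show at (316,185), the red clip at (433,128) and the pusher's blue tab at (512,195). Measuring from here.

```bash
cat > m4.py <<'E'
from h import *
import pickle
c,s=pickle.load(open('w4.pkl','rb'));I=c['im'].astype(int)
uu,vv=np.meshgrid(range(295,345),range(95,228));p=np.c_[uu.ravel(),vv.ravel()];Q=np.array([dep(c,*q) for q in p]);col=np.array([I[v,u] for u,v in p])
yel=col[:,0]-col[:,2]>40
R=~yel&(Q[:,2]>.111)&(Q[:,2]<.121)&(abs(Q[:,0]-.45)<.02);B=Q[R];
for y in np.arange(.17,.33,.02):
    k=B[(B[:,1]>=y)&(B[:,1]<y+.02)]
    if len(k): print('rail y%.2f'%y,len(k),'x',np.percentile(k[:,0],[2,50,98]).round(4),'z',np.median(k[:,2]).round(4))
D=Q[R&(col.max(1)<90)];print('band y',np.percentile(D[:,1],[0,2,98,100]).round(4),'x',np.percentile(D[:,0],[2,98]).round(4),len(D))
h=cv2.cvtColor(c['im'],cv2.COLOR_RGB2HSV)
for n,box,lo,hi in(('clip',(425,120,442,136),(0,120,60),(8,255,255)),('tab',(485,165,535,225),(103,120,40),(125,255,255))):
    u0,v0,u1,v1=box;m=cv2.inRange(h[v0:v1,u0:u1],lo,hi);q=np.argwhere(m)[:,::-1]+[u0,v0];P=np.array([dep(c,*a) for a in q]);print(n,len(q),q.mean(0),np.percentile(P,[2,50,98],axis=0).round(4).tolist())
    t=P[P[:,2]>np.percentile(P[:,2],98)-.004];print('  top',len(t),t.min(0).round(4),t.max(0).round(4))
E
python3 m4.py
```

```text
rail y0.17 290 x [0.4429 0.4493 0.4551] z 0.1161
rail y0.19 284 x [0.4436 0.4491 0.4547] z 0.1158
rail y0.21 262 x [0.4433 0.4484 0.4535] z 0.1159
rail y0.23 288 x [0.4422 0.4481 0.4548] z 0.1158
rail y0.25 126 x [0.4421 0.4484 0.4547] z 0.1155
band y [0.1642 0.1643 0.1856 0.1858] x [0.4447 0.4534] 118
clip 56 [433.91071429 127.39285714] [[0.5759, 0.2332, 0.0649], [0.5803, 0.2377, 0.0669], [0.5839, 0.2423, 0.0687]]
  top 55 [0.4472 0.2325 0.0649] [0.584  0.2424 0.3979]
tab 280 [520.98571429 199.1       ] [[0.6487, 0.1604, 0.1432], [0.6536, 0.1773, 0.1455], [0.66, 0.1932, 0.1473]]
  top 274 [0.4472 0.1603 0.1434] [0.6605 0.2424 0.3979]
```

```bash
python3 -m crank '1 1 30 0 0; 1 1 60 0 0; 1 1 85 0 0; 1 1 105 0 0; 1 1 120 0 0; 1 1 127 0 0; 1 1 129 0 0; 1 1 129 0 0; 1 1 129 0 0'
```

```text
clock: 8.65
tool_pos: [0.4494, 0.1774, 0.1258]
ee_rot: [[-0.014, 1.0, 0.001], [1.0, 0.014, 0.0], [0.0, 0.001, -1.0]]
force: [0.6, 0.3, -0.6]
gripper_width: 0.0077
grasp_force: 39.2
```

```bash
python3 -m crank '0 0 1 0 0; 0 0 1.5 0 0; 0 0 1.5 0 .15; 0 0 1.5 0 .4; 0 0 1.5 0 .4; 0 0 -20 0 .4; 0 0 -60 0 .4; 0 0 -100 0 .4; 0 0 -120 0 .4; 0 0 -120 0 .4; 0 0 -120 0 .4'
python3 - <<'E'
from h import *
c=grab('wrist');s=env.observe();t=grab('scene')
a=cv2.resize(c['im'][120:320,220:420],(400,400));b=cv2.resize(t['im'][180:280,330:430],(400,400),interpolation=cv2.INTER_CUBIC);save('p5',np.hstack([a,b]))
print(s['tool_pos'],s['force'])
I=c['im'].astype(int);T=[]
for v in range(100,390):
    for u in range(200,440):
        if I[v,u,0]-I[v,u,2]>40:
            P=dep(c,u,v)
            if abs(P[0]-.45)<.03 and abs(P[1]-.176)<.04 and P[2]<.17: T.append(P)
T=np.array(T)
for z0,z1 in((.148,.165),(.112,.128),(.05,.105)):
    k=T[(T[:,2]>z0)&(T[:,2]<z1)]; print(len(k),k.min(0).round(4) if len(k) else '',k.max(0).round(4) if len(k) else '')
k=T[T[:,2]>.148];print(cv2.minAreaRect(k[:,:2].astype(np.float32)*1000))
E
```

```text
clock: 10.02
tool_pos: [0.4486, 0.1771, 0.2445]
ee_rot: [[-0.014, 1.0, -0.001], [1.0, 0.014, -0.0], [-0.0, -0.001, -1.0]]
force: [-0.8, 0.1, 0.0]
gripper_width: 0.0342
grasp_force: 0.0
[0.4484798  0.17709634 0.24427617] [-0.32885603  0.26144575  0.55489789]
325 [0.4454 0.1635 0.1481] [0.4529 0.1893 0.1573]
603 [0.4369 0.1503 0.1122] [0.4624 0.2012 0.1258]
48 [0.4364 0.1522 0.0708] [0.4617 0.201  0.1047]
((449.112060546875, 176.3845672607422), (7.147045612335205, 25.76751136779785), 0.8838834166526794)
```

View pics/p5.png

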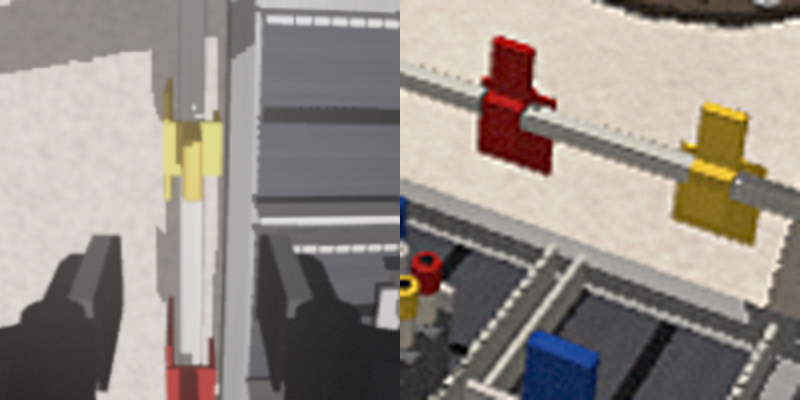

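The tag is seated: tab top z 0.156, centre (0.449, 0.176), upright, plate outwards, clear of the fingers. Next is the pusher tab at (0.6545, 0.177). I'll hover over it and check.

```bash
python3 -m crank '0 50 0 0 .7; -1 100 0 0 .7; -2 150 0 0 .7; -3 206 0 0 .7; -3 206 60 0 .7; -3 206 70 0 .7; -3 206 70 0 .7; -3 206 70 0 .7'
python3 - <<'E'
from h import *
c=grab('wrist');s=env.observe();print(s['tool_pos'])
h=cv2.cvtColor(c['im'],cv2.COLOR_RGB2HSV);m=cv2.inRange(h,(103,120,30),(125,255,255));q=np.argwhere(m)
P=np.array([dep(c,u,v) for v,u in q]);P=P[(abs(P[:,0]-.65)<.04)&(abs(P[:,1]-.177)<.04)&(P[:,2]>.09)]
t=P[P[:,2]>.138];print(len(P),len(t),t.min(0),t.max(0),P.min(0))
m=cv2.inRange(h,(0,120,60),(8,255,255));q=np.argwhere(m);P=np.array([dep(c,u,v) for v,u in q]);P=P[(abs(P[:,0]-.58)<.02)&(abs(P[:,1]-.237)<.02)];print(len(P),np.percentile(P,[2,50,98],axis=0) if len(P) else 0)
# far-edge obstacles near tips
E
```

```text
clock: 11.12
tool_pos: [0.6556, 0.1776, 0.1773]
ee_rot: [[-0.015, 1.0, 0.002], [1.0, 0.015, 0.0], [0.0, 0.002, -1.0]]
force: [-0.3, -0.4, 0.0]
gripper_width: 0.0597
grasp_force: 0.0
[0.65575516 0.1775953  0.17744025]
1084 924 [0.64966181 0.16136977 0.13801144] [0.66083138 0.194256   0.14740027] [0.64966181 0.16136977 0.10641198]
124 [[0.577521   0.23270055 0.05975153]
 [0.58191974 0.2377201  0.06662444]
 [0.58537658 0.24202592 0.06808024]]
```

```bash
python3 -m crank '0 0 35 0 .7; 0 0 64 0 .7; 0 0 64 0 .7; 0 0 64 0 .7; 0 0 64 0 0; 0 0 64 0 0; 0 0 64 0 0; 0 0 64 0 0; 0 0 64 0 0' 80
```

```text
clock: 12.3
tool_pos: [0.6553, 0.1773, 0.1121]
ee_rot: [[-0.014, 1.0, 0.001], [1.0, 0.014, 0.0], [0.0, 0.001, -1.0]]
force: [-3.3, -0.3, 7.5]
gripper_width: 0.0108
grasp_force: 77.9
```

```bash
python3 -m crank '0 -5 0 0 0; 0 -13 0 0 0; 0 -22 0 0 0; 0 -31 0 0 0; 0 -40 0 0 0; 0 -49 0 0 0; 0 -58 0 0 0; 0 -66 0 0 0; 0 -71 0 0 0; 0 -74 0 0 0; 0 -74 0 0 0; 0 -74 0 0 0' 80
python3 - <<'E'
from h import *
w=grab('wrist');t=grab('scene');s=env.observe();print(s['tool_pos'],s['force'])
a=cv2.resize(w['im'][60:240,220:400],(400,400));b=cv2.resize(t['im'][170:310,320:460],(400,400),interpolation=cv2.INTER_CUBIC);save('p6',np.hstack([a,b]))
I=w['im'];uv=[(u,v) for v in range(60,300) for u in range(150,480)];P=np.array([dep(w,*q) for q in uv]);col=np.array([I[v,u] for u,v in uv]).astype(int)
near=(abs(P[:,0]-.58)<.03)&(abs(P[:,1]-.237)<.02)&(P[:,2]>.04)&(P[:,2]<.12)
r=near&(col[:,0]-col[:,1]>60);d=near&(col.max(1)<55)
for n,m in(('clip',r),('dark',d)): print(n,m.sum(),np.percentile(P[m],[2,50,98],axis=0).round(4).tolist() if m.any() else '')
E
```

```text
clock: 13.8
tool_pos: [0.5822, 0.1765, 0.1121]
ee_rot: [[-0.014, 1.0, 0.003], [1.0, 0.014, 0.001], [0.001, 0.003, -1.0]]
force: [5.1, 1.0, 7.1]
gripper_width: 0.0107
grasp_force: 78.6
[0.58226617 0.17651025 0.11212659] [ 4.24455568 -0.01208636  5.7851759 ]
clip 191 [[0.5774, 0.2324, 0.0655], [0.581, 0.2373, 0.0669], [0.5841, 0.2422, 0.0685]]
dark 44 [[0.5805, 0.2247, 0.0627], [0.5814, 0.2279, 0.064], [0.5824, 0.231, 0.0652]]
```

View pics/p6.png

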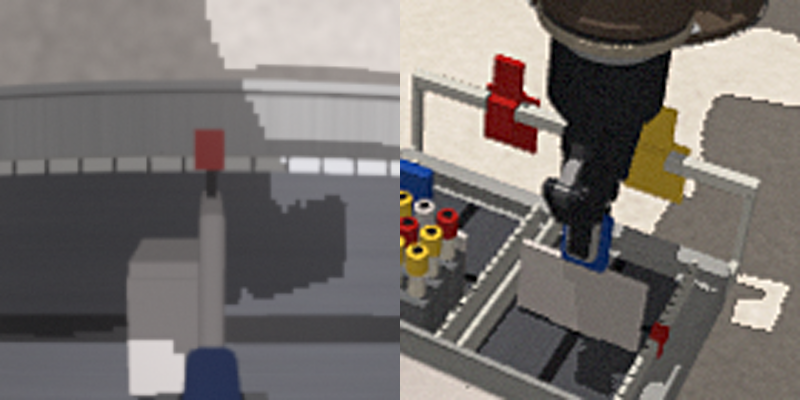

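The pointer at (211,185) in the wrist crop is level with the clip at (210,150): 0.5814 against 0.581. The tag still hangs. I'll hold, then hand in.

```bash
python3 -m crank '0 0 0 0 0; 0 0 0 0 0; 0 0 0 0 0; 0 0 0 0 0; 0 0 0 0 0; 0 0 0 0 0; 0 0 0 0 0; 0 0 0 0 0' && python3 -c "
from rig import env
print(env.finish_job())"
```

```text
clock: 14.9
tool_pos: [0.5823, 0.1765, 0.1121]
ee_rot: [[-0.014, 1.0, 0.003], [1.0, 0.014, 0.001], [0.001, 0.003, -1.0]]
force: [4.6, 1.6, 5.9]
gripper_width: 0.0111
grasp_force: 78.6
the job is handed in; nothing more can be done
None
```

The yellow tag hangs released on the rail at the empty lane's black band, plate facing the robot's side, and the gripper is holding that lane's pusher with its pointer measured within about 1 mm of the red clip; the job was handed in at about 15 s, with no verdict returned.

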